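# Load the finned drive into the backup dock, fins up

### The arm

A 6-joint arm with a two-finger parallel gripper is mounted at the origin on the work surface; the furniture and walls round the work are solid. World frame = base frame: x ahead of the robot, y to its left, z up, the work surface at z = 0. Lengths are in m, angles in rad, forces in N, time in s.
With the tool pointing down it reaches from about 0.225 to 0.875 m from the base axis. Payload 3.4 kg.
Tool frame: the origin (TCP) lies between the finger pads; the fingertips stand 22 mm ahead of it and the grasp point (between the pads) lies 3 mm ahead of it (manip.finger_overhang is the distance from the TCP to the fingertips, in m); z points along the fingers, y is the line along which they close (so a half turn about z gives the same grasp; the last joint's range is limited). The gripper opens to 85 mm and grips with 20 to 120 N. Pads are 22 mm wide; open, the fingers measure 114 mm over their backs; the gripper's body (76 mm by 85 mm) begins 54 mm behind the grasp point. The pads swing forward as they close: fully open they stand 13 mm farther back than shut.
Start: joints at [-1.41, 0.276, 1.505, -0, 1.361, -0.121], TCP at [0.16, -0.552, 0.253] pointing down, gripper open.
Joint ranges: [-2.89, 2.89], [-0.75, 2.08], [0.22, 2.7], [-1.18, 4.32], [0.11, 2.71], [-2.7, 2.7]. Speed limits (rad/s): [2.57, 2.57, 3.14, 3.14, 3.14, 3.14].

### API

Orientations are given as a unit quaternion [w, x, y, z].
In Python, from rig import get_state, eyes, order, manip gives the robot as it stands.
- The arm moves only by the tool drive_tool, never from a script. Its argument "rows" is a list of rows, each a list of 4 numbers: the shift along the tool's x, y, z in units of 25 mm (1.0 is 25 mm), then the turn about the tool's z in units of 6 degrees (1.0 is 6 degrees). A call has exactly 8 rows; each row is the pose to reach, as a shift and turn from the pose commanded when the call began, along the tool's axes at that moment; what a row does not reach only later rows make up. A row lasts 1/12 s, in which the tool goes at most 41.7 mm and 7.16 degrees, less where a joint would pass 70% of its speed; a pose out of reach is approached as far as the arm can. A call with a gripper value outside its range is refused whole. "grip" is the finger opening in mm, from 0 to 85.4, set as the call begins (left out, the last holds). The fingers move at their own pace and stop on an object; "newtons" is the grip in N (left out, the last holds). Time passes only in rows, so rows that repeat a pose let the fingers close, or fill a call up. It gives the time, the measured TCP pose, the force, the opening and the grip force at its end, in the units of the state.
- get_state(): the state, without advancing time (a new reading comes with each control period).
- eyes.get_image(name): name is "scene" or "top" or "wrist"; returns (picture, depth): 480x640x3 uint8, red, green, blue; 480x640 float32, m along the optical axis (not along the pixel's ray), 0 where there is no reading.
- eyes.camera_info(name): a dict with "fx", "fy", "cx", "cy" (pixels), "dist" ([k1, k2, p1, p2, k3] as OpenCV has them; the pictures are not rectified), "R" (3x3) and "t" (3): a world point X has camera coordinates R X + t. Camera axes: x right, y down, z forward; pixel columns grow to the right and rows downward; lengths in m; the calibration is good to about 2 mm. A picture is of the moment at which its call begins: read the wrist's pose just before it. camera_info takes no time and is no camera call; for the wrist camera it gives the pose at the moment of the call.
- order.sign_off(): hands the job in; it is judged then, once.
The state is a dict: "clock": time; "qpos": joint angles; "qd": joint speeds; "effort": joint torques, N m; "position": TCP position; "ee_rot": TCP orientation; "contact_force": force on the tool from outside, world axes, zero at the start; "moment": the same for the moment, N m; "width": finger opening in m; "gripper_force": force on a finger pad.
Only numpy, scipy, OpenCV 4.12 (cv2) and the standard library are available. Lean on these libraries where they do the work, as an engineer would, in place of code of your own. Each camera call takes 0.05 s, during which the arm holds its last target. There are 200 camera calls.

### The job

Take the drive with the cooling fins out of the upright stand and lay it flat in the pocket of the dock's sled with its fins facing up. Then push the sled until it is fully home under the hood, with the drive still lying in the pocket. Do not drop the drive, and leave the plain drive in the stand and the phone and note pad on the desk undisturbed.

Things in the scene. Friction and masses are not known exactly. Their poses are not given: they have to be found in the camera images.
- finned_drive: Drive 110 x 18 x 66 mm, 0.25 kg, black case, aluminium fins on one face, standing on a long edge in either slot of the stand. Origin: centre of its lower long edge as it stands, mid-thickness. x along its 110 mm length, y through the thickness, out of the finned face, z up as it stands. Laid correctly, its y points up; either end round will do.
- drive_mid (a point): Centre of the finned drive, 33 mm up its z from its origin; axes as the drive's. The fins, along x, end 9 mm from here on +y; on -y the case ends at 7 mm, and four 2 mm rubber feet near its corners at 9 mm, with a small brass contact strip between them.
- plain_drive: Bystander: a smooth black drive of the same 110 x 18 x 66 mm, without fins, standing in the other slot. Origin and axes as for the finned drive.
- stand: Aluminium stand fixed to the desk, base 130 x 150 x 8 mm, origin at the centre of its underside. Two slots along its x at y = +45 and -45 mm, 21 mm wide, each between two fences 80 mm long with tops 34 mm above the desk; slot floor 8 mm above the desk, so the drives' tops are at 74 mm.
- dock: Dock fixed to the desk, bed 270 (x) x 114 (y) x 8 mm, origin at the centre of its underside; x points along the rails from the open front to the hood. Side rails 7 mm wide at y = +-51 mm, tops at 17 mm above the desk. The hood covers x = 50 to 120 mm, y = +-65 mm, from 48 mm (underside) to 58 mm (top) above the desk.
- sled (a joint): Travel of the sled along the dock's x, in m: 0 at the front stop, 0.10 fully home against the stop under the hood. It starts at 0 to 0.02. Sliding friction about 2.5 N; it stays where it is left.
- pocket_seat (a point): Where the centre of a properly lying drive belongs: centre of the sled's pocket, 9 mm above the pocket floor (which is 18 mm above the desk). Axes as the dock's. The pocket is 116 mm along x by 78 mm along y; walls 5 mm high, 6 mm thick, with a 40 mm gap in the middle of each long (+-y) side.
- tab_face (a point): Centre of the front face (facing the dock's -x) of the sled's upright push tab, 60 mm wide along y and 8 mm thick. This point is 36 mm above the desk; the tab's top is 47 mm above the desk. The tab moves with the sled; its face lies 71 mm towards -x from the pocket's centre.
- phone: Bystander: phone 146 x 71 x 8 mm lying on the desk beyond the work; origin at the centre of its underside.
- sticky_notes: Bystander: pad of sticky notes 75 x 75 x 16 mm on the desk beyond the work; origin at the centre of its underside.
Mind the look-alikes: they are no part of the job. Leave any blue or turquoise look-alike of the finned_drive alone.

How it is judged:
On the way, in this order (a step that is already met when the one before it is completed fails the run):
1. the finned drive lies flat in the sled's pocket, fins up, released (distance between drive_mid and pocket_seat below 0.008 m and angle between finned_drive's own y axis and vertical below 0.05 rad and contact force between the fingers and finned_drive below 0.1 N), for 0.2 s.
2. the sled is fully home with the drive still in its pocket, fins up (value of joint sled above 0.096 m and distance between drive_mid and pocket_seat below 0.008 m and angle between finned_drive's own y axis and vertical below 0.05 rad), for 0.2 s.
At the end, for the whole second after the job is handed in: The sled is within 4 mm of fully home, and the finned drive rests in its pocket with its fins up: centre within 8 mm of the seat point, flat within 0.05 rad, at rest (all of step 2 and linear speed of finned_drive below 0.02 m/s); the robot touches nothing.
It fails at once if the finned drive is dropped (it moves faster than 0.8 m/s while the fingers do not touch it) (linear speed of finned_drive above 0.8 m/s and contact force between the fingers and finned_drive below 0.05 N).
It fails at once if the plain drive is moved by more than 20 mm (distance of plain_drive from where it was at the start of the episode above 0.02 m).
It fails at once if the phone is moved by more than 30 mm (distance of phone from where it was at the start of the episode above 0.03 m).
It fails at once if the note pad is moved by more than 30 mm (distance of sticky_notes from where it was at the start of the episode above 0.03 m).
It also fails if it takes over 48 s, if anything falls off the work surface, if the arm or the gripper's body presses on something with over 40 N, if the wrist force passes 120 N, or if a joint passes its speed limit or range.

## Working session

There is one attempt and no reset: what is moved stays moved. The work goes in short steps, Python scripts to look and compute and a tool call to move; the robot and the scene stay as the last step left them, time stands still between calls to the robot, and variables do not carry over. Pictures are saved under pics/ and viewed, at most 10 in all, crops included, and the job is handed in when it is done.

Besides the shell and the picture viewer there is one more tool, called after "Emit:" as name(argument=value, ...) on one line, values as JSON. drive_tool: Moves the arm, as the interface text tells. Its arguments: {"type":"object","properties":{"rows":{"type":"array","items":{"type":"array","items":{"type":"number"}}},"grip":{"type":"number"},"newtons":{"type":"number"}},"required":["rows"]}

```bash
ls; mkdir -p pics
python3 - <<'E'
from rig import get_state, eyes, order, manip
import cv2,numpy as np
print(get_state())
for n in("scene","top"):
    p,d=eyes.get_image(n); cv2.imwrite(f"pics/{n}0.png",p[...,::-1]); np.savez(f"{n}0.npz",p=p,d=d); i=eyes.camera_info(n); print(n,i)
E
```

```text
pics
{'clock': 0.0, 'qpos': array([-1.41002198e+00,  2.76628521e-01,  1.50615217e+00, -2.07715057e-06,
        1.36066720e+00, -1.20993561e-01]), 'qd': array([ 4.13287451e-05,  1.80733188e-05, -1.39050184e-03, -1.20279280e-03,
        1.23326928e-03,  3.06824808e-04]), 'effort': array([-4.65802441e-04, -4.16786349e+01, -2.45811027e+01, -2.33073166e-05,
        1.09337055e-02,  6.39469064e-07]), 'position': array([ 0.15980103, -0.55184549,  0.25241295]), 'ee_rot': array([-9.27415957e-04,  9.90091803e-01,  1.40418520e-01, -1.94648302e-05]), 'contact_force': array([ 0.88368146, -0.2089441 ,  0.10140731]), 'moment': array([0.01631436, 0.01249646, 0.02613122]), 'gripper_force': 0.0, 'width': 0.0852054001437688}
scene {'fx': 498.75063625795076, 'fy': 498.75063625795076, 'cx': 322.3963583789802, 'cy': 244.29613324805183, 'dist': array([-0.06397473,  0.        ,  0.        ,  0.        ,  0.        ]), 'R': array([[-0.86829137, -0.49605283, -0.00129802],
       [-0.3786872 ,  0.6645401 , -0.64419132],
       [ 0.32041551, -0.55885422, -0.76486329]]), 't': array([0.53325767, 0.17647904, 1.09659131])}
top {'fx': 441.36072663012294, 'fy': 441.36072663012294, 'cx': 319.6605005746275, 'cy': 236.20656822853303, 'dist': array([-0.02499328,  0.        ,  0.        ,  0.        ,  0.        ]), 'R': array([[ 0.01992686, -0.99933925,  0.03039708],
       [-0.99527639, -0.02271682, -0.09438668],
       [ 0.09501484, -0.02837266, -0.99507144]]), 't': array([0.08381362, 0.55809297, 0.87066576])}
```

View pics/scene0.png

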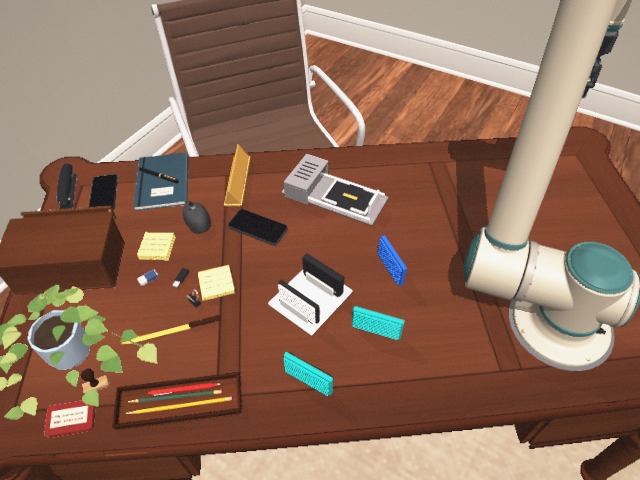

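View pics/top0.png

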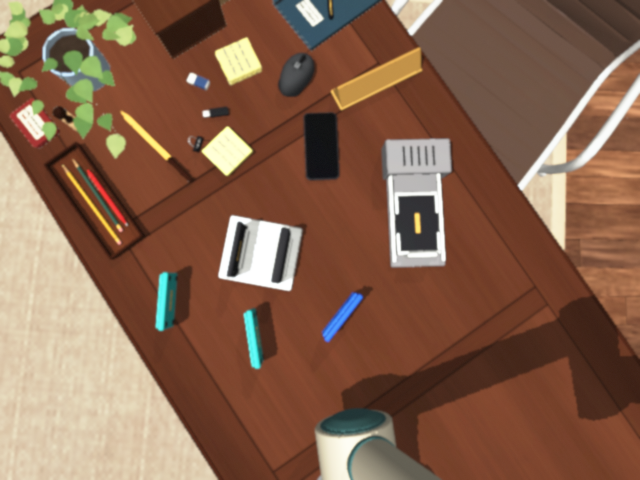

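Candidates in the scene view: near stand drive (298,302) with a light ribbed face; far stand drive (323,275), which looks plain; turquoise (378,322) and (308,372); blue (391,260). The last three are look-alikes to leave alone. The near stand drive is my choice, so I'll check it in a crop.

```bash
cat > h.py <<'E'
import numpy as np,cv2
from rig import get_state, eyes, order, manip
def ray(n,uv,z,info=None):
    i=info or eyes.camera_info(n)
    K=np.array([[i['fx'],0,i['cx']],[0,i['fy'],i['cy']],[0,0,1]])
    u=cv2.undistortPoints(np.float64(uv).reshape(-1,1,2),K,i['dist']).reshape(-1,2)
    d=np.c_[u,np.ones(len(u))]@i['R']; c=-i['R'].T@i['t']
    return c+d*((z-c[2])/d[:,2])[:,None]
def cloud(n,d,info=None):
    i=info or eyes.camera_info(n)
    K=np.array([[i['fx'],0,i['cx']],[0,i['fy'],i['cy']],[0,0,1]])
    v,u=np.mgrid[:480,:640]
    q=cv2.undistortPoints(np.stack([u,v],-1).reshape(-1,1,2).astype(float),K,i['dist']).reshape(480,640,2)
    P=np.dstack([q*d[...,None],d])
    return (P-i['t'])@i['R']
E
python3 - <<'E'
from h import *
s=np.load('scene0.npz');t=np.load('top0.npz')
a=cv2.resize(s['p'][240:340,260:360],(400,400),interpolation=cv2.INTER_CUBIC)
b=cv2.resize(t['p'][205:305,210:310],(400,400),interpolation=cv2.INTER_CUBIC)
cv2.imwrite('pics/c1.png',np.hstack([a,b])[...,::-1])
for n,D in(('scene',s),('top',t)):
    P=cloud(n,D['d']);
    for nm,(x0,x1,y0,y1) in {'stand':(.3,.62,.0,.3),'dock':(.3,.75,-.35,-.05)}.items():
        m=(P[...,0]>x0)&(P[...,0]<x1)&(P[...,1]>y0)&(P[...,1]<y1)
        print(n,nm,[ (h,int((m&(abs(P[...,2]-h)<.002)).sum())) for h in np.arange(0,.08,.004).round(3)])
p=t['p'].astype(int);P=cloud('top',t['d'])
# white stand base, dock light
m=((p.min(2)>90)&(p.max(2)-p.min(2)<40)).astype(np.uint8)
n,l,st,c=cv2.connectedComponentsWithStats(m)
for k in range(1,n):
    if st[k,4]>400:
        r=cv2.minAreaRect(np.argwhere(l==k)[:,::-1].astype(np.float32)); print(st[k],c[k],r)
        print(ray('top',cv2.boxPoints(r),0.008).round(4))
E
```

```text
scene stand [(np.float64(0.0), 6394), (np.float64(0.004), 1057), (np.float64(0.008), 1108), (np.float64(0.012), 251), (np.float64(0.016), 145), (np.float64(0.02), 158), (np.float64(0.024), 165), (np.float64(0.028), 197), (np.float64(0.032), 275), (np.float64(0.036), 200), (np.float64(0.04), 159), (np.float64(0.044), 182), (np.float64(0.048), 181), (np.float64(0.052), 145), (np.float64(0.056), 175), (np.float64(0.06), 308), (np.float64(0.064), 422), (np.float64(0.068), 291), (np.float64(0.072), 373), (np.float64(0.076), 154)]
scene dock [(np.float64(0.0), 6099), (np.float64(0.004), 1306), (np.float64(0.008), 460), (np.float64(0.012), 192), (np.float64(0.016), 688), (np.float64(0.02), 558), (np.float64(0.024), 135), (np.float64(0.028), 15), (np.float64(0.032), 15), (np.float64(0.036), 9), (np.float64(0.04), 14), (np.float64(0.044), 39), (np.float64(0.048), 23), (np.float64(0.052), 28), (np.float64(0.056), 349), (np.float64(0.06), 315), (np.float64(0.064), 6), (np.float64(0.068), 0), (np.float64(0.072), 0), (np.float64(0.076), 0)]
top stand [(np.float64(0.0), 13121), (np.float64(0.004),
[... 2085 characters left out ...]
31756591796875), (128.531005859375, 67.68570709228516), 88.21009063720703)
[[ 0.7681 -0.0343  0.008 ]
 [ 0.7774 -0.18    0.008 ]
 [ 0.503  -0.1858  0.008 ]
 [ 0.4958 -0.0442  0.008 ]]
[ 218  215   84   76 3945] [260.04841572 252.79290241] ((260.0792541503906, 252.57736206054688), (75.55830383300781, 65.48385620117188), 10.61965560913086)
[[0.4679 0.3031 0.008 ]
 [0.6008 0.2837 0.008 ]
 [0.5754 0.1296 0.008 ]
 [0.4427 0.1511 0.008 ]]
[ 315  421   94   59 3289] [354.87595014 456.18212223] ((361.3977355957031, 451.5458679199219), (58.74069595336914, 91.00436401367188), 87.61405944824219)
[[ 0.1809  0.0976  0.008 ]
 [ 0.1898 -0.0852  0.008 ]
 [ 0.0756 -0.0908  0.008 ]
 [ 0.0676  0.0904  0.008 ]]
```

View pics/c1.png

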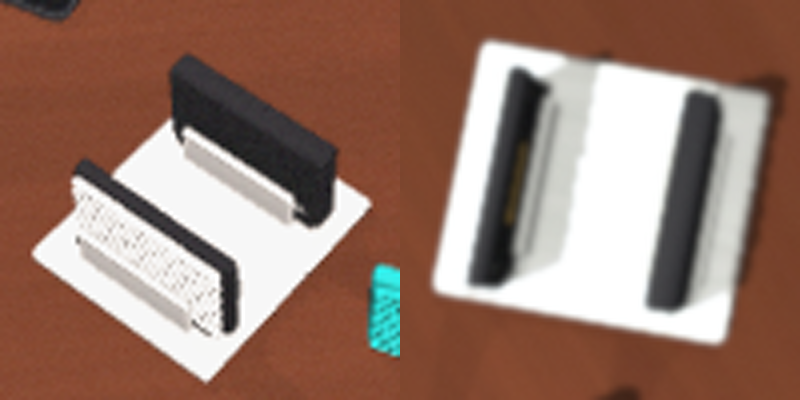

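The crop confirms it. The near/left drive (scene 298,302; top 237,250) has the white ribbed face, pointing to world +y, with the brass strip on its inner face. The other stand drive is smooth. The tool can only shift and yaw, so I'll stand the drive in the pocket and tip it over onto a finger that backs away slowly.

Run:
```python
from h import *
print(ray('top',[(417,223)],.018).round(3),ray('top',[(237,250),(281,255)],.074).round(3))
i=eyes.camera_info('wrist'); c=-i['R'].T@i['t'];print(i['fx'],i['cx'],i['cy'],i['dist'],i['R'].round(3),c,manip.finger_overhang)
```

```text
[[ 0.589 -0.105  0.018]] [[0.522 0.254 0.074]
 [0.514 0.17  0.074]]
391.3488239696322 318.25914014440525 239.22093777930232 [-0.0685438  0.         0.         0.         0.       ] [[ 0.28  -0.96  -0.001]
 [-0.913 -0.266  0.31 ]
 [-0.298 -0.086 -0.951]] [ 0.23629849 -0.53077843  0.37319005] 0.022
```

Emit:
drive_tool(rows=[[0.7,-0.4,0,0],[2,-1.2,0,0],[3.4,-2,0,0],[4.8,-2.9,0,0],[6.2,-3.8,0,0],[7.6,-4.6,0,0],[9,-5.4,0,0],[10.4,-6.3,0,0]])

```text
clock: 0.77
position: [0.3668, -0.3273, 0.2531]
ee_rot: [0.0, 0.99, 0.14, -0.0]
contact_force: [1.5, -0.6, 0.5]
width: 0.0855
gripper_force: 0.0
```

Emit:
drive_tool(rows=[[1.4,-0.8,0,0.4],[2.8,-1.7,-0.1,0.8],[4.2,-2.5,-0.2,1.2],[5.6,-3.4,-0.3,1.6],[7,-4.2,-0.4,2],[8.4,-5,-0.6,2.4],[9.7,-5.8,-0.8,2.4],[10.3,-6.2,-0.8,2.4]])

```text
clock: 1.43
position: [0.5732, -0.1047, 0.2737]
ee_rot: [-0.001, 1.0, 0.017, 0.001]
contact_force: [1.3, -0.3, 1.7]
width: 0.0855
gripper_force: 0.0
```

Run:
```python
from h import *
s=get_state();print(s['clock'],s['position'],s['ee_rot'],s['qd'].round(3))
i=eyes.camera_info('wrist')
p,d=eyes.get_image('wrist');np.savez('w1.npz',p=p,d=d,R=i['R'],t=i['t']);cv2.imwrite('pics/w1.png',p[...,::-1])
```

```text
1.4333 [ 0.57316161 -0.10470223  0.27366096] [-7.42063347e-04  9.99858690e-01  1.67330356e-02  1.43358261e-03] [ 0.314  0.15  -0.185 -0.053  0.069  0.309]
```

View pics/w1.png

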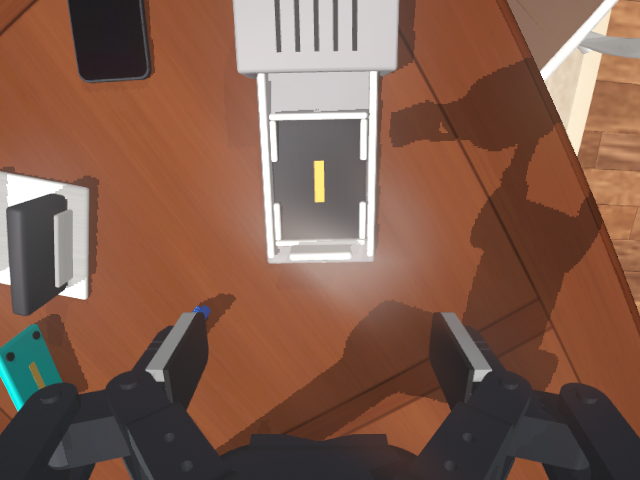

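The wrist view shows the dock square in frame: pocket floor about (275–367, 120–240), tab about (320,255), hood edge at row 72, phone (110,40). I'll measure the pocket on a fresh still.

Run:
```python
from h import *
s=get_state();print(s['position'],s['qd'].round(3))
eyes.get_image('wrist')
s=get_state();print(s['position'],s['ee_rot'],s['qd'].round(3))
i=eyes.camera_info('wrist')
p,d=eyes.get_image('wrist');np.savez('w2.npz',p=p,d=d,R=i['R'],t=i['t'])
g=p.astype(int)
m=((g.max(2)<120)&(g.max(2)-g.min(2)<30)).astype(np.uint8)
n,l,st,c=cv2.connectedComponentsWithStats(m)
for k in range(1,n):
    if st[k,4]>1500: print(st[k],c[k])
k=l[200,300];M=l==k
ys=np.arange(125,235,5)
# left/right edges of pocket rows
L=[];R=[]
for y in ys:
    xs=np.where(M[y,255:385])[0]+255; L.append((xs.min()-.5,y));R.append((xs.max()+.5,y))
T=[];B=[]
for x in range(280,362,4):
    q=np.where(M[100:250,x])[0]+100; T.append((x,q.min()-.5));B.append((x,q.max()+.5))
for nm,a in zip('LRTB',(L,R,T,B)):
    w=ray('wrist',a,.018,i)[:,:2]; print(nm,w[::3].round(4).tolist(),np.median(w,0).round(4))
P=cloud('wrist',d,i)
print('floor z',np.median(P[130:150,285:310,2]), 'hood z',np.median(P[30:60,250:380,2]),'tabz',P[250:260,300:340,2].max())
# tab bright row profile
print(g[236:268,320].mean(1).astype(int), g[236:268,340].mean(1).astype(int))
# rail outer edges via white mask
W=((g.min(2)>130)).astype(np.uint8)
for y in (150,190,230):
    xs=np.where(W[y,240:400])[0]+240; print(y,xs.min(),xs.max(),ray('wrist',[(xs.min()-.5,y),(xs.max()+.5,y)],.017,i).round(4).tolist())
```

```text
[ 0.5740281  -0.10334609  0.27301172] [-0.059 -0.021  0.055 -0.048  0.008 -0.074]
[ 0.57184952 -0.10554136  0.27261714] [-5.70073933e-04  9.99848598e-01  1.73911892e-02  4.38252342e-05] [-0.056 -0.021  0.042 -0.053  0.017 -0.024]
[  66    0   84   80 5857] [108.3498378   38.22298105]
[ 271  117   94  104 7116] [319.52852726 162.10427206]
[   4  192   62  122 5296] [ 30.71657855 249.90596677]
[    0   312   640   168 49249] [318.79494    428.62955593]Traceback (most recent call last):
  File "<stdin>", line 17, in <module>
    return umr_minimum(a, axis, None, out, keepdims, initial, where)
ValueError: zero-size array to reduction operation minimum which has no identity
```

Run:
```python
from h import *
D=np.load('w2.npz');p,d=D['p'],D['d'];i=eyes.camera_info('wrist');i['R'],i['t']=D['R'],D['t']
g=p.astype(int);v=g.mean(2).astype(int)
print('col300',v[105:128,300],v[225:268,300]);print('col340',v[225:268,340])
for y in (130,150,215,230): print(y,v[y,255:285],v[y,355:385])
P=cloud('wrist',d,i)
print('floor z',np.median(P[130:150,285:310,2]), 'hood z',np.median(P[30:60,250:380,2]))
print(P[225:266,320].round(3)[::2])
```

```text
col300 [207 208 200 144 144 169 223 255 255 255 255 255 215 111 111 111 111 111
 112 113 112 113 113] [143 144 146 147 148 150 151 151 152 153 153 155 165 197 237 248 211 207
 193 179 179 179 179 179 178 181 198 227 251 255 255 255 255 242 205 198
 174 150 148 147 146 144 142]
col340 [127 129 130 132 134 136 138 140 142 144 144 154 183 195 208 215 215 209
 187 185 185 185 185 185 185 198 233 254 255 255 255 255 248 216 207 192
 161 160 160 160 159 159 159]
130 [112 113 113 145 214 255 255 255 255 255 251 201 151 146 255 255 255 255
 255 234 138  92  90 112 113 113 113 113 113 113] [111 111 110 108 176 251 255 255 255 255 247 198 139 221 255 255 255 255
 255 254 201 124  98  92  93 110 115 114 115 114]
150 [119 117 116 116 128 183 255 255 255 255 255 251 211 144 146 255 255 255
 255 255 232 135 110 112 112 111 111 111 111 111] [114 114 114 116 196 255 255 255 255 255 225 152 175 240 255 255 255 255
 255 235 180 123 103 101 101 113 120 120 119 118]
215 [133 133 134 134 134 134 131 132 145 207 255 255 255 255 255 229 168 157
 215 255 255 255 255 233 165 119 122 133 133 133] [112 112 113
[... 222 characters left out ...]
35 143 144 144] [128 126 134 204 255 255 255 255 255 218 156 213 255 255 255 255 255 241
 176 131 117 118 118 124 134 133 133 132 132 132]
floor z 0.017925151778101448 hood z 0.058234337602108374
[[ 0.544 -0.109  0.017]
 [ 0.542 -0.109  0.018]
 [ 0.54  -0.109  0.018]
 [ 0.537 -0.109  0.017]
 [ 0.536 -0.109  0.02 ]
 [ 0.533 -0.11   0.018]
 [ 0.531 -0.11   0.017]
 [ 0.531 -0.11   0.023]
 [ 0.529 -0.11   0.023]
 [ 0.527 -0.11   0.023]
 [ 0.526 -0.11   0.028]
 [ 0.527 -0.11   0.036]
 [ 0.527 -0.11   0.041]
 [ 0.526 -0.11   0.044]
 [ 0.525 -0.11   0.047]
 [ 0.523 -0.11   0.047]
 [ 0.52  -0.11   0.046]
 [ 0.504 -0.111  0.008]
 [ 0.498 -0.111 -0.001]
 [ 0.497 -0.111  0.001]
 [ 0.493 -0.111 -0.001]]
```

Run:
```python
from h import *
D=np.load('w2.npz');i=eyes.camera_info('wrist');i['R'],i['t']=D['R'],D['t']
r=lambda a,z:ray('wrist',a,z,i)[:,:2].round(4)
l=r([(274.9,130),(275.9,150),(279,215),(280,230)],.018)
ri=r([(358.6,130),(358.8,150),(357.7,215),(357.7,230)],.018)
print('left\n',l,'right\n',ri,'mid',(l+ri)/2,'w',l[:,1]-ri[:,1])
print('back',r([(300,117.2)],.018),'front',r([(300,237.5),(340,237)],.018))
print('railL out',r([(258.8,130),(265,230)],.017),'railR',r([(375.5,130),(372.8,230)],.017))
print('tab top',r([(300,251.5),(300,259)],.047),r([(340,250.5),(340,258.5)],.047))
# hood front edge, stand
P=cloud('wrist',D['d'],i);m=(P[...,2]>.045)&(P[...,0]>.55)&(abs(P[...,1]+.105)<.09)
for y in (-.14,-.11,-.08):
    q=m&(abs(P[...,1]-y)<.005)&(P[...,2]>.056);print('hood edge x',P[q][:,0].min())
T=np.load('top0.npz');P=cloud('top',T['d'])
for nm,y0,y1 in(('fin',.215,.30),('plain',.12,.205)):
    q=(P[...,0]>.42)&(P[...,0]<.62)&(P[...,1]>y0)&(P[...,1]<y1)&(P[...,2]>.069)&(P[...,2]<.08)
    a=P[q][:,:2];print(nm,q.sum(),a.mean(0),cv2.minAreaRect((a*1000).astype(np.float32)))
```

```text
left
 [[ 0.6343 -0.0638]
 [ 0.6159 -0.0648]
 [ 0.5528 -0.0682]
 [ 0.5373 -0.0693]] right
 [[ 0.6371 -0.1416]
 [ 0.6188 -0.143 ]
 [ 0.5556 -0.1461]
 [ 0.5401 -0.1471]] mid [[ 0.6357  -0.1027 ]
 [ 0.61735 -0.1039 ]
 [ 0.5542  -0.10715]
 [ 0.5387  -0.1082 ]] w [0.0778 0.0782 0.0779 0.0778]
back [[ 0.6466 -0.0869]] front [[ 0.5301 -0.0895]
 [ 0.5321 -0.1298]]
railL out [[ 0.6338 -0.0486]
 [ 0.5364 -0.0541]] railR [[ 0.6377 -0.1574]
 [ 0.5404 -0.1624]]
tab top [[ 0.5257 -0.0909]
 [ 0.5181 -0.0911]] [[ 0.528  -0.1285]
 [ 0.52   -0.1289]]
hood edge x 0.5763636984118079
hood edge x 0.5802552130888077
hood edge x 0.5796354862667352
fin 419 [0.52408156 0.26226188] ((523.9740600585938, 263.3955993652344), (16.266841888427734, 109.19448852539062), 80.76734161376953)
plain 533 [0.51342588 0.17285246] ((513.917236328125, 172.87501525878906), (18.15203857421875, 109.83073425292969), 80.68379211425781)
```

Emit:
drive_tool(rows=[[-0.3,-1,0,0.2],[-0.6,-2.5,0,0.5],[-0.9,-4.1,0,0.8],[-1.2,-5.7,0,1.1],[-1.5,-7.3,0,1.4],[-1.8,-8.8,0,1.8],[-1.8,-10,0,1.8],[-1.8,-10.5,0,1.8]])

```text
clock: 2.25
position: [0.5155, 0.1546, 0.2732]
ee_rot: [-0.0, 0.997, -0.078, -0.0]
contact_force: [-0.2, -0.4, 0.2]
width: 0.0852
gripper_force: 0.0
```

Emit:
drive_tool(rows=[[0,-0.7,0,0],[0,-1.2,0,0],[0,-1.5,0,0],[0,-1.6,0,0],[0,-1.6,0,0],[0,-1.6,0,0],[0,-1.6,0,0],[0,-1.6,0,0]])

```text
clock: 2.92
position: [0.5234, 0.1914, 0.2733]
ee_rot: [0.0, 0.997, -0.079, -0.0]
contact_force: [0.2, -0.1, -0.0]
width: 0.0854
gripper_force: 0.0
```

Run:
```python
from h import *
s=get_state();print(s['position'],s['ee_rot'],s['qd'].round(3))
i=eyes.camera_info('wrist')
p,d=eyes.get_image('wrist');np.savez('w3.npz',p=p,d=d,R=i['R'],t=i['t']);cv2.imwrite('pics/w3.png',p[...,::-1])
P=cloud('wrist',d,i)
for nm,y0,y1 in(('fin',.22,.31),('plain',.12,.205)):
    q=(P[...,0]>.42)&(P[...,0]<.62)&(P[...,1]>y0)&(P[...,1]<y1)&(P[...,2]>.0715)&(P[...,2]<.078)
    a=P[q][:,:2];print(nm,q.sum(),P[q].mean(0),cv2.minAreaRect((a*1000).astype(np.float32)))
```

```text
[0.52342144 0.19139888 0.27328684] [ 2.30136161e-04  9.96839025e-01 -7.94474941e-02 -3.91766508e-05] [ 0.002 -0.001 -0.001  0.002 -0.     0.001]
fin 1513 [0.52721632 0.25954793 0.07357702] ((524.355224609375, 260.2618408203125), (11.564605712890625, 110.03734588623047), 81.39899444580078)
plain 2412 [0.51765605 0.17167291 0.07368022] ((514.8271484375, 172.1396484375), (17.385419845581055, 108.82068634033203), 80.67964935302734)
```

View pics/w3.png

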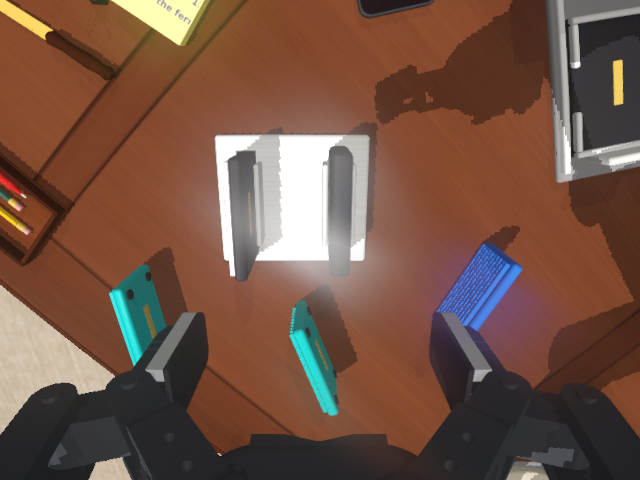

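The wrist view shows the finned drive's top at (243,215) and the plain one at (340,210). The yaw is already matched at −9°. Moving over it; I'll check fingertip height in the depth image before descending.

Emit:
drive_tool(rows=[[-0.1,-0.6,0.3,0],[-0.2,-1.4,0.8,0],[-0.4,-2.2,1.6,0],[-0.4,-2.7,2.6,0],[-0.4,-2.8,3.6,0],[-0.4,-2.8,4.4,0],[-0.4,-2.8,4.8,0],[-0.4,-2.8,4.8,0]], grip=60)

```text
clock: 3.63
position: [0.523, 0.2621, 0.1508]
ee_rot: [0.001, 0.997, -0.079, -0.002]
contact_force: [0.5, 0.2, -0.3]
width: 0.0599
gripper_force: 0.0
```

Run:
```python
from h import *
s=get_state();print(s['position'],s['ee_rot'],s['qd'].round(3),s['width'])
i=eyes.camera_info('wrist')
p,d=eyes.get_image('wrist')
P=cloud('wrist',d,i)
f=(d>0)&(d<.3)&(P[...,2]>.08)&(P[...,2]<s['position'][2]+.03)
Q=(P[f]-s['position']); y=2*np.arctan2(s['ee_rot'][2],s['ee_rot'][1]); tx=Q[:,0]*np.cos(y)+Q[:,1]*np.sin(y); ty=Q[:,0]*np.sin(y)-Q[:,1]*np.cos(y)
k=abs(tx)<.03
print(k.sum(),'lowest rel TCP',np.percentile(Q[k,2],[0.5,2,5]),'ty at lowest',ty[k][np.argsort(Q[k,2])[:50]].round(3)[::5],'tx',tx[k][np.argsort(Q[k,2])[:50]].round(3)[::5])
q=(P[...,0]>.42)&(P[...,0]<.62)&(P[...,1]>.22)&(P[...,1]<.30)&(P[...,2]>.0715)&(P[...,2]<.0765)
a=P[q][:,:2];print(q.sum(),P[q].mean(0),cv2.minAreaRect((a*1000).astype(np.float32)))
```

```text
[0.52302015 0.26210744 0.1508093 ] [ 0.00123667  0.99687065 -0.07900373 -0.00240494] [-0.004 -0.033 -0.055  0.001  0.031 -0.   ] 0.0598766079480466
8506 lowest rel TCP [-0.01603943 -0.01359963 -0.01075805] ty at lowest [-0.029 -0.029 -0.029  0.031  0.031 -0.029  0.031 -0.029  0.031  0.031] tx [ 0.006 -0.    -0.003 -0.007  0.002 -0.002 -0.    -0.007  0.004 -0.002]
3568 [0.52910664 0.25951696 0.0736107 ] ((524.46240234375, 260.2693786621094), (10.914837837219238, 109.30994415283203), 80.85981750488281)
```

Emit:
drive_tool(rows=[[0.1,0,0.5,0],[0.1,0,1.4,0],[0.1,0,2.4,0],[0.1,0,3.1,0],[0.1,0,3.5,0],[0.1,0,3.6,0],[0.1,0,3.6,0],[0.1,0,3.6,0]])

```text
clock: 4.35
position: [0.5283, 0.2628, 0.0648]
ee_rot: [-0.001, 0.997, -0.079, 0.001]
contact_force: [0.2, 0.3, 0.2]
width: 0.0599
gripper_force: 0.0
```

Emit:
drive_tool(rows=[[0,0,0,0],[0,0,0,0],[0,0,0,0],[0,0,0,0],[0,0,0,0],[0,0,0,0],[0,0,0,0],[0,0,0,0]], grip=5, newtons=60)

```text
clock: 5.02
position: [0.5275, 0.2627, 0.064]
ee_rot: [-0.0, 0.997, -0.079, 0.001]
contact_force: [-0.2, 0.1, 6.3]
width: 0.0152
gripper_force: 59.5
```

Emit:
drive_tool(rows=[[0,0,-0.3,0],[0,0,-0.9,0],[0,0,-1.7,0],[0,0,-2.6,0],[0,0,-3.5,0],[0,0,-4.2,0],[0,0,-4.6,0],[0,0,-4.6,0]])

```text
clock: 5.68
position: [0.528, 0.2629, 0.1804]
ee_rot: [-0.001, 0.997, -0.079, 0.002]
contact_force: [0.4, 0.1, -2.0]
width: 0.0151
gripper_force: 58.9
```

Run:
```python
from h import *
s=get_state();print(s['clock'],s['position'],s['ee_rot'],s['qd'].round(3),s['width'],s['contact_force'])
for n in('wrist','scene','top'):
    i=eyes.camera_info(n)
    p,d=eyes.get_image(n);np.savez(f'l_{n}.npz',p=p,d=d,R=i['R'],t=i['t'],pos=s['position'],rot=s['ee_rot'])
    P=cloud(n,d,i)
    Q=P-s['position']; y=2*np.arctan2(s['ee_rot'][2],s['ee_rot'][1]); c,S=np.cos(y),np.sin(y)
    tx=Q[...,0]*c+Q[...,1]*S; ty=Q[...,0]*S-Q[...,1]*c; tz=-Q[...,2]
    k=(d>0)&(abs(ty)<.014)&(abs(tx)<.08)&(tz>-.03)&(tz<.07)
    print(n,k.sum(),'tx',np.percentile(tx[k],[.5,2,98,99.5]).round(4),'tz',np.percentile(tz[k],[.5,2,98,99.5]).round(4),'ty',np.percentile(ty[k],[.5,2,50,98,99.5]).round(4))
p=np.load('l_scene.npz')['p'];cv2.imwrite('pics/l.png',cv2.resize(p[160:340,210:410],(600,540))[...,::-1])
```

```text
5.6833 [0.52799605 0.26292335 0.18036457] [-7.71462272e-04  9.96877586e-01 -7.89381354e-02  1.80378173e-03] [-0.001  0.029  0.048  0.    -0.032  0.001] 0.015072544462408336 [ 0.42343864  0.14532516 -2.00795339]
wrist 15786 tx [-0.0354 -0.0316  0.052   0.0522] tz [-0.0293 -0.0267  0.0321  0.0464] ty [-0.0133 -0.0121  0.0011  0.0127  0.0137]
scene 781 tx [-0.0591 -0.0585  0.0359  0.0441] tz [-0.0279 -0.0251  0.053   0.0541] ty [-0.0136 -0.013  -0.0052  0.0115  0.0136]
top 143 tx [-0.0257 -0.0236  0.049   0.0497] tz [-0.008  -0.0077  0.0546  0.0561] ty [0.0015 0.0021 0.009  0.0114 0.0115]
```

View pics/l.png

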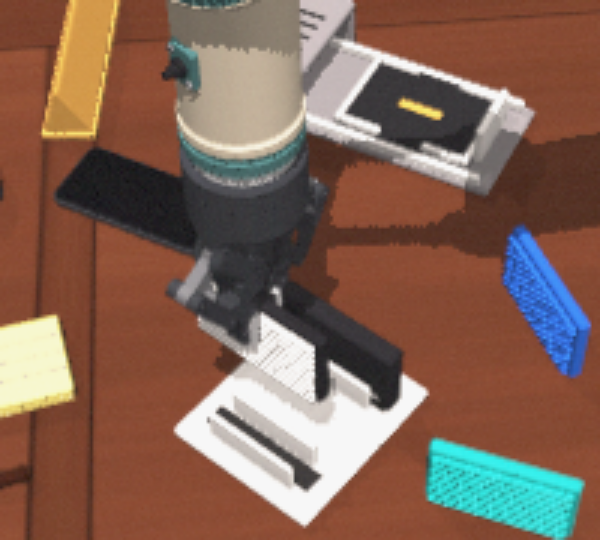

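The drive is held level over the empty slot, fins at about (290,355) in the crop. Its centre is 3 mm towards tool −x. Carrying it over the pocket.

Emit:
drive_tool(rows=[[0.15,0.4,0,0],[0.4,1.2,0,0],[0.8,2.3,0,0],[1.2,3.5,0,0],[1.6,4.7,0,0],[2,5.8,0,0],[2.4,6.9,0,0],[2.8,8,0,0]])

```text
clock: 6.5
position: [0.5639, 0.0517, 0.1769]
ee_rot: [0.0, 0.997, -0.079, -0.001]
contact_force: [0.5, -0.7, -2.4]
width: 0.0154
gripper_force: 58.8
```

Emit:
drive_tool(rows=[[0.4,1.1,0,-0.3],[0.8,2.2,0,-0.6],[1.1,3.2,0,-0.9],[1.4,4,0,-1.2],[1.7,4.6,0,-1.5],[1.8,4.9,0,-1.8],[1.8,5,0,-2.05],[1.8,5,0,-2.05]])

```text
clock: 7.17
position: [0.5885, -0.0783, 0.1767]
ee_rot: [0.0, 1.0, 0.028, -0.002]
contact_force: [-1.1, -0.2, -2.6]
width: 0.0154
gripper_force: 58.9
```

```bash
cat > where.py <<'E'
from h import *
s=get_state();y=2*np.arctan2(s['ee_rot'][2],s['ee_rot'][1])
C=np.array([.589,-.1053]);a=np.radians(3.2);c,S=np.cos(a),np.sin(a)
e=s['position'][:2]-C
print('clock',s['clock'],'yaw',np.degrees(y).round(2),'pocket frame mm',(1000*np.array([e[0]*c+e[1]*S,-e[0]*S+e[1]*c,s['position'][2]-.018])).round(1),'w',s['width'],'F',s['contact_force'].round(1),'qd',abs(s['qd']).max().round(3))
E
python3 where.py
```

```text
clock 7.1667 yaw 3.17 pocket frame mm [  1.   27.  158.7] w 0.015377550536216845 F [-1.1 -0.2 -2.6] qd 0.045
```

Emit:
drive_tool(rows=[[0.1,-0.06,0.4,0],[0.1,-0.06,1.1,0],[0.1,-0.06,1.9,0],[0.1,-0.06,2.6,0],[0.1,-0.06,3,0],[0.1,-0.06,3.1,0],[0.1,-0.06,3.1,0],[0.1,-0.06,3.1,0]])

```text
clock: 7.83
position: [0.5924, -0.0748, 0.1012]
ee_rot: [0.0, 1.0, 0.028, 0.0]
contact_force: [0.1, -0.4, -1.7]
width: 0.0153
gripper_force: 58.9
```

```bash
python3 where.py
python3 - <<'E'
from h import *
i=eyes.camera_info('wrist');p,d=eyes.get_image('wrist');np.savez('w5.npz',p=p,d=d,R=i['R'],t=i['t'])
s,ds=eyes.get_image('scene')
P=cloud('wrist',d,i); C=np.array([.589,-.1053]);a=np.radians(3.2);c,S=np.cos(a),np.sin(a)
e=P[...,:2]-C; X=e[...,0]*c+e[...,1]*S; Y=-e[...,0]*S+e[...,1]*c
# wall top z .023 far wall
m=(abs(P[...,2]-.023)<.0015)&(X>40)|((abs(P[...,2]-.023)<.0015)&(abs(X-.06)<.012)&(Y<.03)&(Y>-.035))
print('far wall',m.sum(),X[m].min() if m.any() else 0,X[m].max() if m.any() else 0)
m=(abs(P[...,2]-.018)<.0015)&(Y<.015)&(Y>-.05)&(abs(X)<.07); print('floor X',np.percentile(X[m],[.5,99.5]),'Y',np.percentile(Y[m],[.5,99.5]))
m=(P[...,2]>.045)&(P[...,2]<.112)&(Y>.005)&(Y<.05)&(X>.03)&(X<.08)
print('drive end X',np.percentile(X[m],[50,98,99.5]),'Y',np.percentile(Y[m],[1,50,99]))
cv2.imwrite('pics/w5.png',np.hstack([cv2.resize(p,(400,300)),cv2.resize(s[150:270,270:430],(400,300))])[...,::-1])
E
```

```text
clock 7.8333 yaw 3.26 pocket frame mm [ 5.1 30.3 83.2] w 0.01525274349210211 F [ 0.1 -0.4 -1.7] qd 0.016
far wall 1374 0.058597919532754436 0.06469446441734437
floor X [-0.05666624  0.06107058] Y [-0.04975167  0.0143816 ]
drive end X [0.04778771 0.05695994 0.0570638 ] Y [0.01966158 0.02874926 0.03704637]
```

View pics/w5.png

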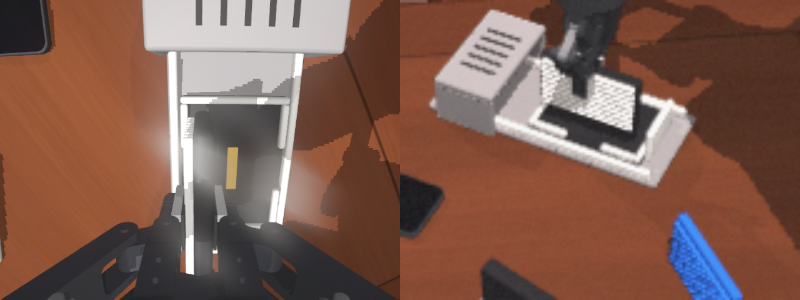

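The left panel shows the drive parallel to the pocket near its left wall. The right panel shows it above the pocket with the fins facing the camera. Depth puts it 2 mm too far forward, so I'll correct that and lower.

Emit:
drive_tool(rows=[[-0.07,0.07,0.1,0],[-0.07,0.07,0.3,0],[-0.07,0.07,0.5,0],[-0.07,0.07,0.7,0],[-0.07,0.07,0.85,0],[-0.07,0.07,0.95,0],[-0.07,0.07,0.95,0],[-0.07,0.07,0.95,0]])

```text
clock: 8.6
position: [0.5902, -0.0767, 0.0768]
ee_rot: [-0.0, 1.0, 0.028, -0.0]
contact_force: [-0.3, -0.4, -2.5]
width: 0.0152
gripper_force: 58.9
```

```bash
python3 where.py
```

```text
clock 8.6 yaw 3.24 pocket frame mm [ 2.7 28.5 58.8] w 0.015197664266164692 F [-0.3 -0.4 -2.5] qd 0.007
```

Emit:
drive_tool(rows=[[0,0,0.03,0],[0,0,0.06,0],[0,0,0.09,0],[0,0,0.12,0],[0,0,0.12,0],[0,0,0.12,0],[0,0,0.12,0],[0,0,0.12,0]])

```text
clock: 9.27
position: [0.5903, -0.0767, 0.0741]
ee_rot: [0.0, 1.0, 0.028, 0.0]
contact_force: [-0.5, -0.9, -1.9]
width: 0.0153
gripper_force: 59.0
```

```bash
python3 where.py
```

```text
clock 9.2667 yaw 3.24 pocket frame mm [ 2.9 28.5 56.1] w 0.01529409615304995 F [-0.5 -0.9 -1.9] qd 0.002
```

Emit:
drive_tool(rows=[[0,0,0.02,0],[0,0,0.04,0],[0,0,0.06,0],[0,0,0.06,0],[0,0,0.06,0],[0,0,0.06,0],[0,0,0.06,0],[0,0,0.06,0]])

```text
clock: 9.93
position: [0.5905, -0.0767, 0.074]
ee_rot: [0.0, 1.0, 0.028, 0.001]
contact_force: [-2.1, 0.7, 7.6]
width: 0.0151
gripper_force: 60.3
```

Emit:
drive_tool(rows=[[0,0,0,0],[0,0,0,0],[0,0,0,0],[0,0,-0.1,0],[0,0,-0.3,0],[0,0,-0.6,0],[0,0,-0.8,0],[0,0,-0.8,0]], grip=28)

```text
clock: 10.6
position: [0.5913, -0.077, 0.0943]
ee_rot: [0.0, 1.0, 0.028, 0.002]
contact_force: [-0.2, -0.7, 0.2]
width: 0.0281
gripper_force: 0.0
```

```bash
python3 where.py;  cat > dr.py <<'E'
from h import *
import sys
s=get_state();i=eyes.camera_info('wrist');p,d=eyes.get_image('wrist')
P=cloud('wrist',d,i); C=np.array([.589,-.1053]);a=np.radians(3.2);c,S=np.cos(a),np.sin(a)
e=P[...,:2]-C; X=1000*(e[...,0]*c+e[...,1]*S); Y=1000*(-e[...,0]*S+e[...,1]*c);Z=1000*(P[...,2]-.018)
# cross-section of the drive's far part
m=(X>30)&(X<54)&(Y>-48)&(Y<48)&(Z>7)&(Z<80)
print('end X',np.percentile(X[(Z>7)&(Z<75)&(abs(Y)<38)&(X>30)&(X<57.8)],99))
for z in range(8,72,8):
    k=m&(abs(Z-z)<4)
    if k.sum()>5: print('z',z,k.sum(),'Y',np.percentile(Y[k],[2,50,98]).round(1))
E
python3 dr.py
```

```text
clock 10.6 yaw 3.25 pocket frame mm [ 3.9 28.1 76.3] w 0.028128804361562287 F [-0.2 -0.7  0.2] qd 0.018
end X 55.09996101136684
z 8 18 Y [17.8 31.3 34.7]
z 16 70 Y [17.7 31.8 35.2]
z 24 33 Y [19.9 32.1 35.2]
z 32 41 Y [20.1 32.8 35.4]
z 40 76 Y [19.9 32.6 35.3]
z 48 57 Y [20.  32.2 35.3]
z 56 191 Y [17.7 19.2 35.4]
z 64 2761 Y [19.9 27.2 35.3]
```

The drive stands released in the pocket (Y 18–36 mm, centred in X). Now tipping it gently towards −Y onto the far finger.

Emit:
drive_tool(rows=[[0,0.12,0,0],[0,0.24,0,0],[0,0.36,0,0],[0,0.48,0,0],[0,0.6,0.05,0],[0,0.7,0.1,0],[0,0.8,0.15,0],[0,0.9,0.2,0]])

```text
clock: 11.32
position: [0.5914, -0.0996, 0.0872]
ee_rot: [0.0, 1.0, 0.028, -0.0]
contact_force: [-0.6, -0.5, 1.0]
width: 0.0277
gripper_force: 0.1
```

```bash
python3 where.py;  python3 dr.py
```

```text
clock 11.3167 yaw 3.24 pocket frame mm [ 2.7  5.5 69.2] w 0.027701301595297993 F [-0.6 -0.5  1. ] qd 0.048
end X 55.039391164844275
z 8 57 Y [25.2 27.4 31.4]
z 16 443 Y [21.8 28.  31. ]
z 24 321 Y [17.8 24.5 26. ]
z 32 590 Y [14.3 20.1 23.2]
z 40 435 Y [10.  16.4 18.2]
z 48 789 Y [ 6.5 12.3 15.4]
z 56 919 Y [-8.3  5.7 10.3]
z 64 2565 Y [-7.1 -0.5  7.4]
```

Emit:
drive_tool(rows=[[0,-0.05,0.1,0],[0,-0.1,0.2,0],[0,-0.15,0.3,0],[0,-0.2,0.4,0],[0,-0.2,0.5,0],[0,-0.2,0.6,0],[0,-0.2,0.6,0],[0,-0.2,0.6,0]], grip=60)

```text
clock: 12.03
position: [0.5911, -0.094, 0.0723]
ee_rot: [-0.0, 1.0, 0.028, -0.0]
contact_force: [-0.4, 0.4, -0.6]
width: 0.0598
gripper_force: 0.2
```

```bash
python3 where.py;  python3 dr.py
```

```text
clock 12.0333 yaw 3.24 pocket frame mm [ 2.7 11.2 54.3] w 0.059814328812371524 F [-0.4  0.4 -0.6] qd 0.004
end X 55.03750712600512
z 8 56 Y [23.4 25.2 26.8]
z 16 818 Y [18.4 25.  28.9]
z 24 708 Y [12.2 19.7 24.3]
z 32 1125 Y [ 6.3 13.7 18.1]
z 40 1265 Y [ 0.7  7.2 11. ]
z 48 1169 Y [-5.6  1.5  6.5]
z 56 3873 Y [-17.8  -8.9   0.1]
```

Emit:
drive_tool(rows=[[0,0,0.1,0],[0,0,0.2,0],[0,0,0.3,0],[0,0,0.4,0],[0,0,0.5,0],[0,0,0.55,0],[0,0.05,0.55,0],[0,0.05,0.55,0]], grip=80)

```text
clock: 12.75
position: [0.591, -0.0954, 0.0585]
ee_rot: [-0.0, 1.0, 0.028, -0.0]
contact_force: [-0.2, -1.3, 0.3]
width: 0.08
gripper_force: 0.4
```

```bash
python3 where.py;  python3 dr.py
```

```text
clock 12.75 yaw 3.24 pocket frame mm [ 2.5  9.8 40.5] w 0.08000556559962839 F [-0.2 -1.3  0.3] qd 0.004
end X 54.852578954331676
z 8 100 Y [25.1 28.2 30.2]
z 16 1729 Y [13.5 23.3 29.3]
z 24 2549 Y [-1.6 11.  22.9]
z 32 3145 Y [-17.1  -3.5   8.1]
z 40 3815 Y [-28.4 -18.4  -7.3]
z 48 102 Y [-19.4 -18.5 -17.4]
```

Emit:
drive_tool(rows=[[0,0.04,0.12,0],[0,0.08,0.24,0],[0,0.12,0.36,0],[0,0.16,0.48,0],[0,0.2,0.6,0],[0,0.24,0.7,0],[0,0.26,0.78,0],[0,0.26,0.8,0]])

```text
clock: 13.47
position: [0.5913, -0.102, 0.0383]
ee_rot: [-0.0, 1.0, 0.028, -0.0]
contact_force: [0.4, -0.9, -0.2]
width: 0.0801
gripper_force: 0.2
```

```bash
python3 where.py;  python3 dr.py
```

```text
clock 13.4667 yaw 3.23 pocket frame mm [ 2.5  3.1 20.3] w 0.08006977333821708 F [ 0.4 -0.9 -0.2] qd 0.005
end X 54.963843540559
z 8 731 Y [-37.4   0.6  28.1]
z 16 12311 Y [-34.8  -4.6  25.5]
```

The drive lies flat, centred about 4 mm towards −Y. Centring it with the fingers, then opening.

Emit:
drive_tool(rows=[[0,0.12,0,0],[0,0.12,0,0],[0,0.12,0,0],[0,0.12,0,0],[0,0.12,0,0],[0,0.12,0,0],[0,0.12,0,0],[0,0.12,0,0]], grip=69, newtons=20)

```text
clock: 14.18
position: [0.5922, -0.1052, 0.0391]
ee_rot: [0.0, 1.0, 0.028, 0.0]
contact_force: [0.2, -2.5, 2.0]
width: 0.069
gripper_force: 1.3
```

Emit:
drive_tool(rows=[[0,0,0,0],[0,0,0,0],[0,0,-0.2,0],[0,0,-0.8,0],[0,0,-1.6,0],[0,0,-2.6,0],[0,0,-3.4,0],[0,0,-3.6,0]], grip=85)

```text
clock: 14.85
position: [0.5936, -0.1051, 0.1324]
ee_rot: [0.001, 1.0, 0.028, 0.003]
contact_force: [0.4, -0.3, 0.6]
width: 0.0849
gripper_force: 0.0
```

```bash
python3 where.py;  python3 - <<'E'
from h import *
i=eyes.camera_info('wrist');p,d=eyes.get_image('wrist')
P=cloud('wrist',d,i); C=np.array([.589,-.1053]);a=np.radians(3.2);c,S=np.cos(a),np.sin(a)
e=P[...,:2]-C; X=1000*(e[...,0]*c+e[...,1]*S); Y=1000*(-e[...,0]*S+e[...,1]*c);Z=1000*(P[...,2]-.018)
m=(abs(X)<56)&(abs(Y)<45)&(Z>9)&(Z<30)
print(m.sum(),np.percentile(X[m],[.2,99.8]),np.percentile(Y[m],[.2,99.8]),np.percentile(Z[m],[5,50,95]))
A=np.c_[X[m],Y[m],np.ones(m.sum())];print(np.linalg.lstsq(A,Z[m],rcond=None)[0])
m=(Z>22)&(Z<30.5)&(abs(Y)<35)&(X<-55)&(X>-90);print('tab',m.sum(),np.percentile(X[m],[1,99]) if m.any() else 0)
cv2.imwrite('pics/w6.png',p[...,::-1])
E
```

```text
clock 14.85 yaw 3.25 pocket frame mm [  4.6  -0.  114.4] w 0.08492659137964467 F [ 0.4 -0.3  0.6] qd 0.087
18102 [-53.02743481  54.85968143] [-35.76340323  29.93401227] [11.78947274 13.73426495 18.61483082]
[-4.35171102e-03 -9.45843102e-04  1.50212093e+01]
tab 1424 [-69.6726753  -61.61710657]
```

View pics/w6.png

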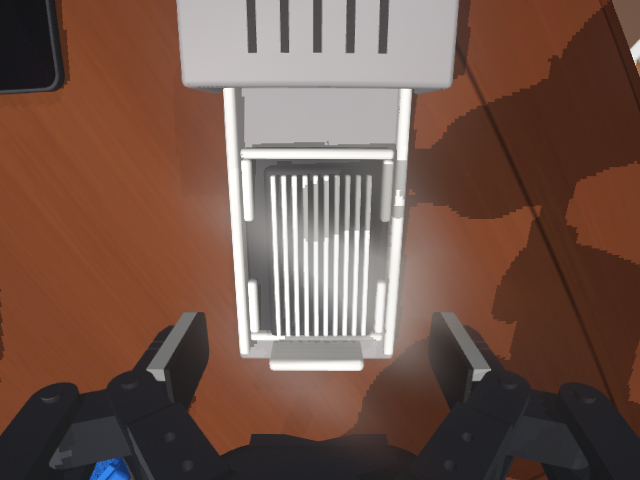

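The picture shows the drive flat in the pocket with fins up (270–370, 170–335), and the tab at (317,356). Its centre is 3 mm off in Y and the tilt is about 0.005 rad. Going behind the tab with the fingers shut.

Emit:
drive_tool(rows=[[-0.4,0,0,0],[-1.2,0,0,0],[-2.2,0,0,0],[-3.2,0,0,0],[-4,0,0,0],[-4.3,0,0,0],[-4.3,0,0,0],[-4.3,0,0,0]], grip=0)

```text
clock: 15.57
position: [0.4845, -0.111, 0.1283]
ee_rot: [-0.0, 1.0, 0.028, 0.0]
contact_force: [0.3, -0.2, -0.5]
width: 0.0001
gripper_force: 0.0
```

```bash
python3 where.py
```

```text
clock 15.5667 yaw 3.21 pocket frame mm [-1.046e+02  1.000e-01  1.103e+02] w 0.00012644884159729726 F [ 0.3 -0.2 -0.5] qd 0.039
```

Emit:
drive_tool(rows=[[0,0,0.4,0],[0,0,1.1,0],[0,0,1.9,0],[0,0,2.5,0],[0,0,2.9,0],[0,0,3.05,0],[0,0,3.05,0],[0,0,3.05,0]])

```text
clock: 16.23
position: [0.4852, -0.1111, 0.0522]
ee_rot: [0.0, 1.0, 0.028, 0.0]
contact_force: [-0.5, 0.0, -0.3]
width: -0.0002
gripper_force: 0.0
```

Emit:
drive_tool(rows=[[0.2,0,0,0],[0.4,0,0,0],[0.6,0,0,0],[0.75,0,0,0],[0.9,0,0,0],[1.05,0,0,0],[1.2,0,0,0],[1.35,0,0,0]])

```text
clock: 16.9
position: [0.5177, -0.1091, 0.0525]
ee_rot: [0.0, 1.0, 0.028, -0.001]
contact_force: [-2.9, -0.8, 1.4]
width: -0.0003
gripper_force: 1.4
```

```bash
python3 where.py
```

```text
clock 16.9 yaw 3.26 pocket frame mm [-71.4   0.2  34.5] w -0.00029941941000088376 F [-2.9 -0.8  1.4] qd 0.098
```

Emit:
drive_tool(rows=[[0.2,0,0,0],[0.4,0,0,0],[0.6,0,0,0],[0.8,0,0,0],[1,0,0,0],[1.2,0,0,0],[1.4,0,0,0],[1.6,0,0,0]])

```text
clock: 17.57
position: [0.5586, -0.1069, 0.0525]
ee_rot: [0.0, 1.0, 0.028, -0.0]
contact_force: [-2.3, -1.8, 0.9]
width: 0.0
gripper_force: 1.5
```

Emit:
drive_tool(rows=[[0.15,0,0,0],[0.3,0,0,0],[0.45,0,0,0],[0.6,0,0,0],[0.7,0,0,0],[0.8,0,0,0],[0.9,0,0,0],[1,0,0,0]])

```text
clock: 18.23
position: [0.5832, -0.1055, 0.0525]
ee_rot: [0.0, 1.0, 0.028, -0.0]
contact_force: [-2.0, -2.8, 1.1]
width: -0.0001
gripper_force: 1.4
```

```bash
python3 where.py
```

```text
clock 18.2333 yaw 3.25 pocket frame mm [-5.8  0.1 34.5] w -0.00011364439539603189 F [-2.  -2.8  1.1] qd 0.07
```

Emit:
drive_tool(rows=[[0.08,0,0,0],[0.16,0,0,0],[0.24,0,0,0],[0.32,0,0,0],[0.4,0,0,0],[0.44,0,0,0],[0.44,0,0,0],[0.44,0,0,0]])

```text
clock: 18.9
position: [0.5945, -0.1045, 0.0526]
ee_rot: [-0.0, 1.0, 0.028, 0.0]
contact_force: [-1.8, -0.0, -0.6]
width: -0.0
gripper_force: 0.5
```

Emit:
drive_tool(rows=[[0.05,0,0,0],[0.1,0,0,0],[0.15,0,0,0],[0.2,0,0,0],[0.25,0,0,0],[0.3,0,0,0],[0.3,0,0,0],[0.3,0,0,0]])

```text
clock: 19.57
position: [0.5987, -0.1042, 0.0525]
ee_rot: [-0.0, 1.0, 0.029, -0.003]
contact_force: [-8.0, -1.3, 6.2]
width: 0.0
gripper_force: 4.2
```

Emit:
drive_tool(rows=[[0.03,0,0,0],[0.06,0,0,0],[0.1,0,0,0],[0.1,0,0,0],[0.1,0,0,0],[0.1,0,0,0],[0.1,0,0,0],[0.1,0,0,0]])

```text
clock: 20.23
position: [0.5988, -0.1042, 0.0526]
ee_rot: [-0.0, 1.0, 0.029, -0.005]
contact_force: [-13.5, -3.3, 9.2]
width: 0.0003
gripper_force: 6.6
```

Hard stop: the force rises with no further motion. Backing off, then lifting clear and checking.

Emit:
drive_tool(rows=[[-0.2,0,0,0],[-0.5,0,0,0],[-1,0,0,0],[-1.6,0,0,0],[-2.2,0,0,0],[-2.6,0,0,0],[-2.8,0,-0.2,0],[-2.8,0,-0.5,0]])

```text
clock: 20.9
position: [0.5331, -0.1079, 0.065]
ee_rot: [-0.0, 1.0, 0.028, -0.001]
contact_force: [0.7, -0.4, 0.2]
width: 0.0005
gripper_force: 0.0
```

Emit:
drive_tool(rows=[[0,0,-0.5,0],[0,0,-1.3,0],[0,0,-2.2,0],[0,0,-3,0],[0,0,-3.6,0],[0,0,-4,0],[0,0,-4,0],[0,0,-4,0]])

```text
clock: 21.57
position: [0.5349, -0.1083, 0.1656]
ee_rot: [0.0, 1.0, 0.028, 0.001]
contact_force: [0.2, -0.8, 0.1]
width: 0.0003
gripper_force: 0.0
```

```bash
python3 where.py;  python3 - <<'E'
from h import *
i=eyes.camera_info('wrist');p,d=eyes.get_image('wrist')
P=cloud('wrist',d,i); C=np.array([.589,-.1053]);a=np.radians(3.2);c,S=np.cos(a),np.sin(a)
e=P[...,:2]-C; X=1000*(e[...,0]*c+e[...,1]*S); Y=1000*(-e[...,0]*S+e[...,1]*c);Z=1000*(P[...,2]-.018)
m=(Z>25)&(Z<30.5)&(abs(Y)<28)&(X<35)&(X>-20);print('tab',m.sum(),np.percentile(X[m],[1,99]))
m=(Z>37)&(abs(Y)<60);print('hood edge',np.percentile(X[m&(X>20)&(Z<44)],[.5]))
m=(Z>9)&(Z<22)&(abs(Y)<45)&(X>30)&(X<110);print('drive',m.sum(),np.percentile(X[m],[.5,99.5]),np.percentile(Y[m],[.5,99.5]),np.percentile(Z[m],[50,95]))
s=eyes.get_image('scene')[0]
cv2.imwrite('pics/w7.png',np.hstack([cv2.resize(p,(400,300)),cv2.resize(s[130:280,240:440],(400,300))])[...,::-1])
E
```

```text
clock 21.5667 yaw 3.25 pocket frame mm [-5.420e+01  1.000e-01  1.476e+02] w 0.0002626790327205514 F [ 0.2 -0.8  0.1] qd 0.035
tab 1260 [20.62685238 28.14544598]Traceback (most recent call last):
  File "<stdin>", line 6, in <module>
    return _quantile_unchecked(
        a, q, axis, out, overwrite_input, method, keepdims, weights)
    return _ureduce(a,
                    func=_quantile_ureduce_func,
    ...<5 lines>...
                    overwrite_input=overwrite_input,
                    method=method)
    r = func(a, **kwargs)
    result = _quantile(arr,
                       quantiles=q,
    ...<2 lines>...
                       out=out,
                       weights=wgt)
    slices_having_nans = np.isnan(arr[-1, ...])
                                  ~~~^^^^^^^^^
IndexError: index -1 is out of bounds for axis 0 with size 0
```

Run:
```python
from h import *
i=eyes.camera_info('wrist');p,d=eyes.get_image('wrist')
P=cloud('wrist',d,i); C=np.array([.589,-.1053]);a=np.radians(3.2);c,S=np.cos(a),np.sin(a)
e=P[...,:2]-C; X=1000*(e[...,0]*c+e[...,1]*S); Y=1000*(-e[...,0]*S+e[...,1]*c);Z=1000*(P[...,2]-.018)
m=(Z>9)&(Z<20)&(abs(Y)<45)&(X>30)&(X<110);print('drive',m.sum(),np.percentile(X[m],[.5,99.5]),np.percentile(Y[m],[.5,99.5]),np.percentile(Z[m],[50,95]))
s=eyes.get_image('scene')[0]
cv2.imwrite('pics/w7.png',np.hstack([cv2.resize(p,(400,300)),cv2.resize(s[130:280,240:440],(400,300))])[...,::-1])
```

```text
drive 10180 [36.22679613 88.1286711 ] [-35.51649918  29.54089956] [13.82969335 18.8024441 ]
```

View pics/w7.png

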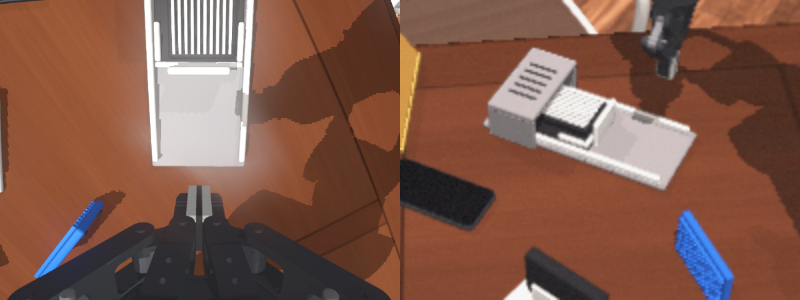

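The sled is under the hood with the drive flat in its pocket, fins up (left panel (200,25)). The arm is clear, and the plain drive and phone are in place. Handing in.

```bash
python3 -c "
from rig import order
print(order.sign_off())"
```

```text
the job is handed in; nothing more can be done
None
```

The finned drive lies flat, fins up, in the sled's pocket, about 3 mm off centre, and the sled was pushed 91 mm to a hard stop under the hood; the job is handed in, but no verdict was returned.

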